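# Put the dolly's castors at their right ends

## Robot

A 7-joint arm with a two-finger parallel gripper is mounted at the origin on a cart in front of the work surface, level with it; the furniture and walls round the work are solid. World frame = base frame: x ahead of the robot, y to its left, z up, the work surface at z = 0. Lengths are in m, angles in rad, forces in N, time in s.
With the tool pointing down it reaches from about 0.425 to 0.925 m from the base axis. Payload 6.8 kg.
Tool frame: the origin (TCP) lies on the centre line of the jaws, within the pads' length; the fingertips stand bot.finger_overhang ahead of it and the grasp point (between the pads) lies 3 mm ahead of it (bot.finger_overhang is the distance from the TCP to the fingertips, in m); z points along the fingers, y is the direction in which the jaws open and shut (so a half turn about z gives the same grasp; the last joint's range is limited). The gripper opens to 85 mm and grips with 20 to 120 N. Pads are 22 mm wide; open, the fingers measure 114 mm over their backs; the gripper's body (76 mm by 85 mm) begins 54 mm behind the grasp point. The pads swing forward as they close: fully open they stand 13 mm farther back than shut.
Start: joints at [1.188, 0.477, 0.022, 1.555, -0.011, 1.109, -0.083], TCP at [0.183, -0.65, 0.253] pointing down, gripper open.
Joint ranges: [-2.96, 2.96], [-0.34, 2.1], [-1.41, 1.46], [0.24, 2.44], [-1.37, 4.51], [0.17, 1.92], [-2.96, 2.96]. Speed limits (rad/s): [2.39, 2.39, 3.14, 3.14, 3.14, 3.14, 3.14].

## Interface

Orientations are given as a unit quaternion [w, x, y, z].
In Python, from station import bot gives the robot as it stands.
- The arm moves only by the tool drive_tool, never from a script. Its argument "increments" is text: rows parted by semicolons, each of 4 numbers parted by spaces: the shift along the world's x, y, z in m, then the turn about the world's z in rad. In form: tx ty tz spin; .... A call has 1 to 12 rows; each row shifts and turns the commanded pose from where the row before left it; what a row does not reach is not made up. A row lasts 1/12 s, in which the tool goes at most 41.7 mm and 7.16 degrees, less where a joint would pass 70% of its speed; a pose out of reach is approached as far as the arm can. A call is refused whole if a number of a shift passes 0.0417 or a number of a turn 0.125, either way. A call with a gripper value outside its range is refused whole. "grip" is the opening, from 0 (shut) to 1 (fully open), set as the call begins (left out, the last holds). The fingers move at their own pace and stop on an object; "squeeze" is the grip in N (left out, the last holds). Time passes only in rows, so rows that do not move let the fingers close. It gives the time, the measured TCP pose, the force and the opening at its end, in the units of the state.
- bot.get_obs(): the state, without advancing time (a new reading comes with each control period).
- bot.read_camera(name): name is "side" or "top" or "wrist"; returns the picture (420x560x3 uint8, red, green, blue); there is no depth.
- bot.calibration(name): a dict with "fx", "fy", "cx", "cy" (pixels), "distortion" ([k1, k2, p1, p2, k3] as OpenCV has them; the pictures are not rectified), "camera_from_world" (4x4, takes a point from world to camera coordinates). Camera axes: x right, y down, z forward; pixel columns grow to the right and rows downward; lengths in m; the calibration is good to about 2 mm. A picture is of the moment at which its call begins: read the wrist's pose just before it. calibration takes no time and is no camera call; for the wrist camera it gives the pose at the moment of the call.
- bot.hand_in(): hands the job in, once; it reports no verdict.
The state is a dict: "t": time; "q": joint angles; "joint_vel": joint speeds; "joint_torque": joint torques, N m; "eef_pos": TCP position; "tool_rot": TCP orientation; "contact_force": force on the tool from outside, world axes, zero at the start; "torque": the same for the moment, N m; "gripper_width": opening from 0.0 (shut) to 1.0 (fully open).
Only numpy, scipy, OpenCV 4.12 (cv2) and the standard library are available. Lean on these libraries where they do the work, as an engineer would, in place of code of your own. Each camera call takes 0.05 s, during which the arm holds its last target.

## Task

The little basket dolly lies upside down, its castors unscrewed and at the wrong ends: swap them, so that both swivel castors with red brake pedals sit in the seats of the crossbar with the blue-edged hand hole and both rigid castors in those of the plain crossbar. Each must lie flat in its recess, wheel up and rolling along the dolly's length (either seat, either way round); you may stand one on bare table meanwhile. Tip no castor over, and leave screwdriver, wrench and tape where they lie.

Things in the scene. Friction and masses are not known exactly. Their poses are not given: they have to be found in the camera images.
- swivel_grey: Swivel castor, red brake pedal, grey tyre, up to 0.4 kg, on its plate, wheel up, 75 mm tall. Origin: middle of the plate's underside; z up, x along axle, y rolling way. Plate 56 (x) x 70 (y) x 3 mm. Grip: flat fork cheeks, 30 mm over both (x), about 42 mm up, at y +12 mm. Wheel 50 mm, 22 wide, axle 50 mm up at y +16; pedal reaches y +67, 30 mm high. Fork does not turn. Starts on the plain crossbar.
- swivel_black: Swivel castor, red brake pedal, black tyre, up to 0.4 kg, on its plate, wheel up, 75 mm tall. Origin: middle of the plate's underside; z up, x along axle, y rolling way. Plate 56 (x) x 70 (y) x 3 mm. Grip: flat fork cheeks, 30 mm over both (x), about 42 mm up, at y +12 mm. Wheel 50 mm, 22 wide, axle 50 mm up at y +16; pedal reaches y +67, 30 mm high. Fork does not turn. Starts on the plain crossbar.
- rigid_grey: Rigid castor (plain bracket, no pedal), grey tyre, up to 0.36 kg, on its plate, wheel up, 75 mm tall. Origin: middle of the plate's underside; z up, x along axle, y rolling way. Plate 56 (x) x 70 (y) x 3 mm. Grip: flat bracket cheeks, 30 mm over both (x), about 42 mm up, at y 0. Wheel 50 mm, 22 wide, axle 50 mm up at y 0. Starts on the crossbar with the hand hole.
- rigid_black: Rigid castor (plain bracket, no pedal), black tyre, up to 0.36 kg, on its plate, wheel up, 75 mm tall. Origin: middle of the plate's underside; z up, x along axle, y rolling way. Plate 56 (x) x 70 (y) x 3 mm. Grip: flat bracket cheeks, 30 mm over both (x), about 42 mm up, at y 0. Wheel 50 mm, 22 wide, axle 50 mm up at y 0. Starts on the crossbar with the hand hole.
- bar_push: Plywood crossbar of the pushing end: hand hole edged in blue plastic (86 x 38 mm, 5 mm proud) in its middle. 284 (x) x 104 (y) x 24 mm, fixed. Origin: middle of its underside, 18 mm above the table; y is the dolly's length, the way wheels must roll. Two seats at x +85 and -85 mm, y 0: recesses 68 (x) x 82 (y), 7 mm deep, floor 17 mm above the origin, 6 mm play round a plate.
- bar_plain: Plywood crossbar of the front end, without a hand hole. 284 (x) x 104 (y) x 24 mm, fixed. Origin: middle of its underside, 18 mm above the table; y is the dolly's length, the way wheels must roll. Two seats at x +85 and -85 mm, y 0: recesses 68 (x) x 82 (y), 7 mm deep, floor 17 mm above the origin, 6 mm play round a plate.
- dolly: The dolly's two wooden side rails, 344 (y) x 30 x 18 mm high, at x +-122 mm, fixed. Origin: on the table, middle of the dolly. The crossbars lie across the rails, their middles at y +120 and -120 mm. Inside the frame the table is bare, 214 (x) x 136 (y) mm about the origin: room to stand one castor there.
- screwdriver: Bystander: slot screwdriver with a red handle, 202 mm long, 27 mm thick, lying to the left of the dolly. Origin under its middle.
- wrench: Bystander: small adjustable wrench, 163 x 40 x 11 mm, lying to the left of the dolly. Origin under its middle.
- tape: Bystander: roll of masking tape, 96 mm across, 25 mm high, lying flat to the left of the dolly. Origin under its middle.

How it is judged:
At the end, for the whole second after the job is handed in: Both swivel castors in seats of the bar with the hand hole, both rigid ones in seats of the plain bar: within 12 mm of a seat centre along and across, plate on the seat floor (+-3 mm), upright within 0.06 rad, rolling along the dolly within 0.2 rad (either way round), at rest ((x of swivel_grey in the frame of bar_push between 0.073 and 0.097 m or x of swivel_grey in the frame of bar_push between -0.097 and -0.073 m) and y of swivel_grey in the frame of bar_push between -0.012 and 0.012 m and z of swivel_grey in the frame of bar_push between 0.014 and 0.02 m and angle between the y axis of each of swivel_grey, swivel_black and the y axis of bar_push, either way round below 0.2 rad and angle between each of swivel_grey, swivel_black, rigid_grey, rigid_black's own z axis and vertical below 0.06 rad and linear speed of each of swivel_grey, swivel_black, rigid_grey, rigid_black below 0.02 m/s and (x of swivel_black in the frame of bar_push between 0.073 and 0.097 m or x of swivel_black in the frame of bar_push between -0.097 and -0.073 m) and y of swivel_black in the frame of bar_push between -0.012 and 0.012 m and z of swivel_black in the frame of bar_push between 0.014 and 0.02 m and (x of rigid_grey in the frame of bar_plain between 0.073 and 0.097 m or x of rigid_grey in the frame of bar_plain between -0.097 and -0.073 m) and y of rigid_grey in the frame of bar_plain between -0.012 and 0.012 m and z of rigid_grey in the frame of bar_plain between 0.014 and 0.02 m and angle between the y axis of each of rigid_grey, rigid_black and the y axis of bar_plain, either way round below 0.2 rad and (x of rigid_black in the frame of bar_plain between 0.073 and 0.097 m or x of rigid_black in the frame of bar_plain between -0.097 and -0.073 m) and y of rigid_black in the frame of bar_plain between -0.012 and 0.012 m and z of rigid_black in the frame of bar_plain between 0.014 and 0.02 m); the robot touches nothing.
It fails at once if a castor is tipped over (leans more than 0.7 rad) (angle between any of swivel_grey, swivel_black, rigid_grey, rigid_black's own z axis and vertical above 0.7 rad).
It fails at once if the screwdriver, the wrench or the tape is moved by more than 30 mm (distance of any of screwdriver, wrench, tape from where it was at the start of the episode above 0.03 m).
It also fails if it takes over 106 s, if anything falls off the work surface, if the arm or the gripper's body presses on something with over 40 N, if the wrist force passes 120 N, or if a joint passes its speed limit or range.

## Working session

There is one attempt and no reset: what is moved stays moved. The work goes in short steps, Python scripts to look and compute and a tool call to move; the robot and the scene stay as the last step left them, time stands still between calls to the robot, and variables do not carry over. Pictures are saved under pics/ and viewed, and the job is handed in when it is done.

Besides the shell and the picture viewer there is one more tool, called as name(argument=value, ...), one argument or row to a line, values as JSON. drive_tool: Moves the arm, as the interface text tells. Its arguments: {"type":"object","properties":{"increments":{"type":"string"},"grip":{"type":"number"},"squeeze":{"type":"number"}},"required":["increments"]}

```bash
ls; mkdir -p pics
python3 - <<'E'
from station import bot
import cv2,numpy as np
o=bot.get_obs();print(o, bot.finger_overhang)
for n in ["top","side"]:
    im=bot.read_camera(n);cv2.imwrite(f"pics/{n}0.png",im[:,:,::-1])
    c=bot.calibration(n);print(n,{k:np.round(v,4) for k,v in c.items()})
E
```

```text
pics
{'t': 0.0, 'q': array([ 1.18787738,  0.47778063,  0.02235196,  1.55644192, -0.01149048,
        1.10928869, -0.08310616]), 'joint_vel': array([ 9.17282412e-04, -4.09358255e-04,  8.16039213e-05,  1.16598587e-03,
        9.53572577e-04, -1.40668942e-03,  1.30562006e-04]), 'joint_torque': array([ 1.70180585e-03, -5.96439922e+01,  1.60854198e+00, -2.81195515e+01,
        1.23868123e-02,  9.42999817e-03, -2.50845233e-05]), 'eef_pos': array([ 0.18300869, -0.64915313,  0.252343  ]), 'tool_rot': array([-8.73659680e-04,  9.90573155e-01,  1.36981833e-01, -1.94727419e-04]), 'contact_force': array([ 0.55186192, -0.65305136,  0.10297096]), 'torque': array([-0.01143926, -0.03195081, -0.01150427]), 'gripper_width': 1.004116261727466} 0.022
top {'fx': np.float64(388.025), 'fy': np.float64(388.025), 'cx': np.float64(276.661), 'cy': np.float64(216.0082), 'distortion': array([-0.0766,  0.    ,  0.    ,  0.    ,  0.    ]), 'camera_from_world': array([[ 0.029 , -0.9995, -0.0146,  0.1603],
       [-0.9919, -0.027 , -0.1243,  0.5317],
       [ 0.1239,  0.0181, -0.9921,  0.9785],
       [ 0.    ,  0.    ,  0.    ,  1.    ]])}
side {'fx': np.float64(464.5437), 'fy': np.float64(464.5437), 'cx': np.float64(280.7323), 'cy': np.float64(206.5138), 'distortion': array([-0.1265,  0.    ,  0.    ,  0.    ,  0.    ]), 'camera_from_world': array([[ 0.9444, -0.3286,  0.0079, -0.4311],
       [-0.2788, -0.8136, -0.5103,  0.2905],
       [ 0.1741,  0.4797, -0.86  ,  1.0329],
       [ 0.    ,  0.    ,  0.    ,  1.    ]])}
```

View pics/top0.png

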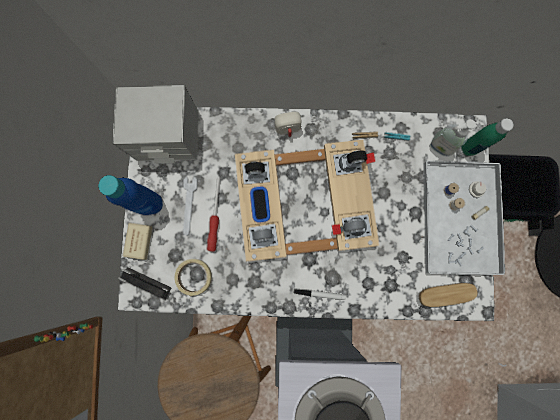

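View pics/side0.png

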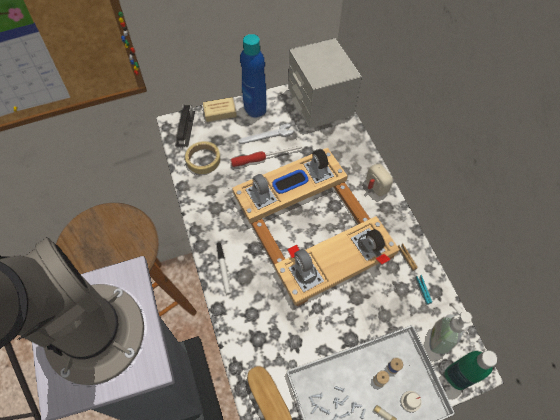

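```bash
cat > h.py <<'E'
from station import bot
import cv2,numpy as np
def cal(n):
    c=bot.calibration(n);K=np.array([[c['fx'],0,c['cx']],[0,c['fy'],c['cy']],[0,0,1.]])
    return K,np.array(c['distortion'],float),np.array(c['camera_from_world'])
def px2plane(C,uv,z):
    K,D,T=C
    p=cv2.undistortPoints(np.array(uv,float).reshape(-1,1,2),K,D).reshape(-1,2)
    d=np.c_[p,np.ones(len(p))]@T[:3,:3]; o=-T[:3,:3].T@T[:3,3]
    s=(np.reshape(z,-1)-o[2])/d[:,2]; return o+d*s[:,None]
def proj(C,P):
    K,D,T=C
    return cv2.projectPoints(np.array(P,float).reshape(-1,3),cv2.Rodrigues(T[:3,:3])[0],T[:3,3],K,D)[0].reshape(-1,2)
def zoom(im,x0,y0,x1,y1,s):
    return cv2.resize(im[y0:y1,x0:x1],None,fx=s,fy=s,interpolation=cv2.INTER_CUBIC)
E
python3 - <<'E'
from h import *
im=cv2.imread('pics/top0.png');cv2.imwrite('pics/topz.png',zoom(im,225,130,385,270,5)[:600,:800])
im=cv2.imread('pics/side0.png');cv2.imwrite('pics/sidez.png',zoom(im,225,140,410,310,4))
E
```

```text
(no output)
```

View pics/topz.png

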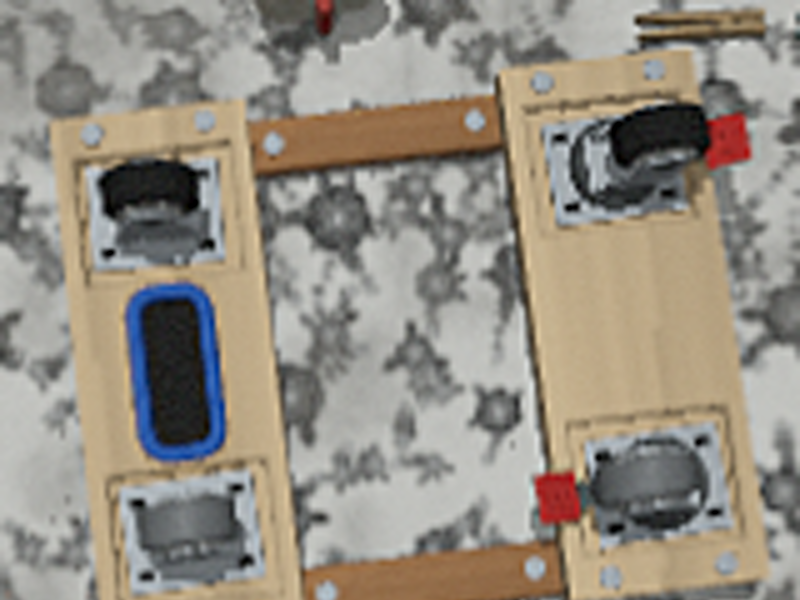

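View pics/sidez.png

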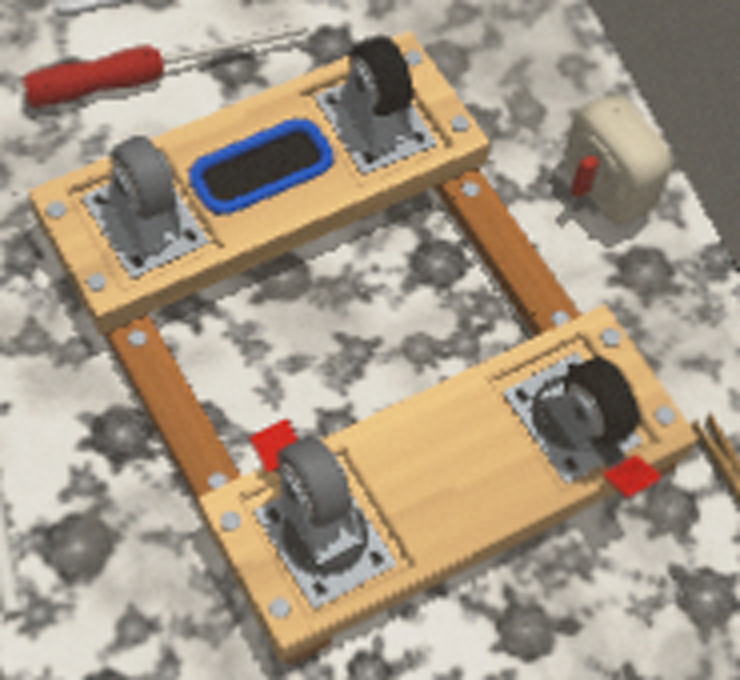

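Run:
```python
from h import *
from scipy.optimize import least_squares
im=cv2.imread('pics/top0.png')
cv2.imwrite('pics/t1.png',zoom(im,225,200,385,270,5))
ct,cs=cal('top'),cal('side')
T=lambda p:(225+p[0]/5-.4,130+p[1]/5-.4)
S=lambda p:(225+p[0]/4-.375,140+p[1]/4-.375)
top=[((52,125),(142,172)),((243,100),(142,68)),((500,73),(142,-68)),((690,50),(142,-172)),((768,572),(-142,-172)),((575,597),(-142,-68))]
side=[((32,192),(-142,172)),((100,318),(-142,68)),((490,145),(142,68)),((410,33),(142,172)),((205,490),(-142,-68)),((282,645),(-142,-172)),((697,437),(142,-172)),((605,307),(142,-68))]
W=np.r_[px2plane(ct,[T(a) for a,_ in top],.042),px2plane(cs,[S(a) for a,_ in side],.042)][:,:2]
M=np.array([b for _,b in top+side])/1000.
def fit(M,W):
    mc,wc=M.mean(0),W.mean(0);h=(M-mc).T@(W-wc);th=np.arctan2(h[0,1]-h[1,0],h[0,0]+h[1,1])
    R=np.array([[np.cos(th),-np.sin(th)],[np.sin(th),np.cos(th)]]);t=wc-R@mc
    return th,t,W-(M@R.T+t)
for s in (slice(0,6),slice(6,14),slice(0,14)):
    th,t,r=fit(M[s],W[s]);print(th,t);print(np.round(r*1000,1).tolist())
```

```text
0.14974368501928445 [0.57313308 0.10049569]
[[-0.7, -1.4], [-0.1, 0.5], [-2.0, -1.2], [-1.8, 0.4], [2.2, 2.6], [2.3, -0.8]]
0.14268723577498454 [0.5759878  0.10095667]
[[1.3, -2.1], [0.4, -1.5], [-1.9, -0.9], [-1.9, -1.7], [4.9, 3.4], [0.2, 2.7], [-1.6, 1.7], [-1.5, -1.6]]
0.14484237812936815 [0.57483287 0.10086979]
[[-3.3, -1.2], [-2.2, 0.7], [-3.5, -0.8], [-2.7, 0.8], [1.4, 1.7], [1.1, -1.8], [2.8, -1.6], [1.7, -1.1], [-0.5, -1.1], [-0.3, -1.8], [5.9, 3.8], [1.0, 3.0], [-0.7, 1.4], [-0.5, -1.8]]
```

View pics/t1.png

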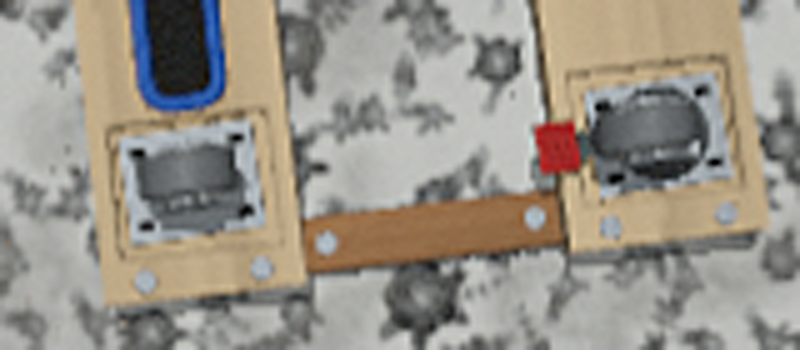

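drive_tool(
  increments="0.0162 0.0312 0.002 0.06;0.0162 0.0312 0.002 0.06;0.0162 0.0312 0.002 0.06;0.0162 0.0312 0.002 0.06;0.0162 0.0312 0.002 0.06;0.0162 0.0312 0.002 0.06;0.0162 0.0312 0.002 0.06;0.0162 0.0312 0.002 0.06;0.0162 0.0312 0.002 0.06;0.0162 0.0312 0.002 0.06;0.0162 0.0312 0.002 0.06;0.0162 0.0312 0.002 0.06",
  grip=1,
)

```text
t: 1.1
eef_pos: [0.3778, -0.2736, 0.2773]
tool_rot: [-0.0, 0.878, 0.478, -0.0]
contact_force: [0.2, 0.7, -0.4]
gripper_width: 1.0
```

drive_tool(
  increments="0.0162 0.0312 0.002 0.06;0.0162 0.0312 0.002 0.06;0.0162 0.0312 0.002 0.06;0.0162 0.0312 0.002 0.06;0.0162 0.0312 0.002 0.06;0.0162 0.0312 0.002 0.06;0.0162 0.0312 0.002 0.06;0.0162 0.0312 0.002 0.06;0.0162 0.0312 0.002 0.06;0.0162 0.0312 0.002 0.06;0.0162 0.0312 0.002 0.06;0.0162 0.0312 0.002 0.06",
)

```text
t: 2.1
eef_pos: [0.5723, 0.1004, 0.301]
tool_rot: [-0.0, 0.653, 0.757, -0.0]
contact_force: [1.3, -0.7, 0.5]
gripper_width: 1.0
```

drive_tool(
  increments="0 0 0 0;0 0 0 0;0 0 0 0",
)

```text
t: 2.35
eef_pos: [0.5716, 0.0984, 0.3006]
tool_rot: [-0.0, 0.655, 0.756, -0.001]
contact_force: [-0.2, -0.8, -0.0]
gripper_width: 1.0
```

Run:
```python
from h import *
o=bot.get_obs();print(o['eef_pos'],o['tool_rot'],o['q'])
C=cal('wrist');np.savez('w1.npz',K=C[0],D=C[1],T=C[2]);print(C)
im=bot.read_camera('wrist');cv2.imwrite('pics/w1r.png',im[:,:,::-1]);cv2.imwrite('pics/w1.png',cv2.resize(im[:,:,::-1],(800,600),interpolation=cv2.INTER_CUBIC))
```

```text
[0.57156168 0.09841046 0.30060048] [-2.84806204e-04  6.54655154e-01  7.55927225e-01 -7.61006337e-04] [ 0.23689411  0.35087555 -0.65562705  1.69723786  0.2294787   1.17319899
 -0.33582241]
(array([[294.79218516,   0.        , 277.96304019],
       [  0.        , 294.79218516, 208.53835821],
       [  0.        ,   0.        ,   1.        ]]), array([-0.06010366,  0.        ,  0.        ,  0.        ,  0.        ]), array([[ 0.98971975,  0.14301346, -0.00140126, -0.57954954],
       [ 0.13763052, -0.9497115 ,  0.28125774, -0.03526482],
       [ 0.03889285, -0.2785592 , -0.95963124,  0.42983408],
       [ 0.        ,  0.        ,  0.        ,  1.        ]]))
```

View pics/w1.png

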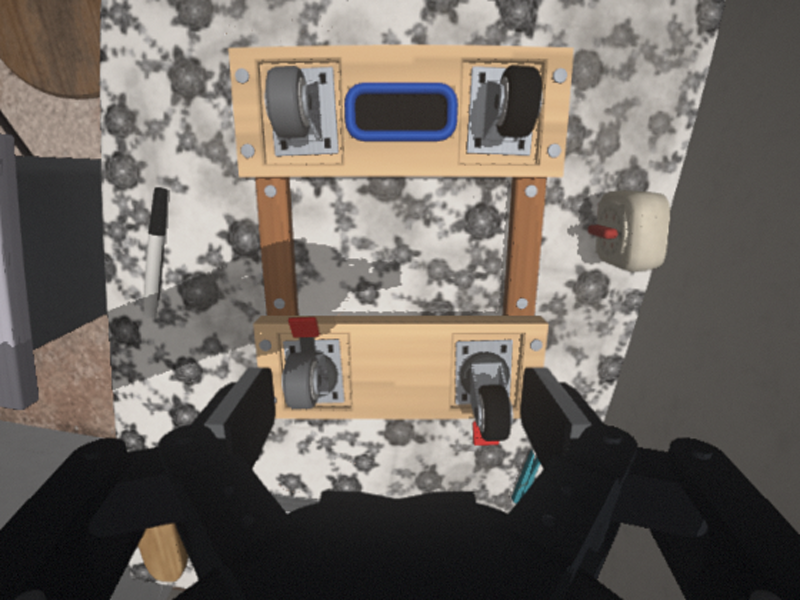

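Run:
```python
from h import *
im=cv2.imread('pics/w1r.png')
cv2.imwrite('pics/w1a.png',zoom(im,155,25,415,130,3))
cv2.imwrite('pics/w1b.png',zoom(im,170,215,390,320,3.5))
```

```text
(no output)
```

View pics/w1a.png

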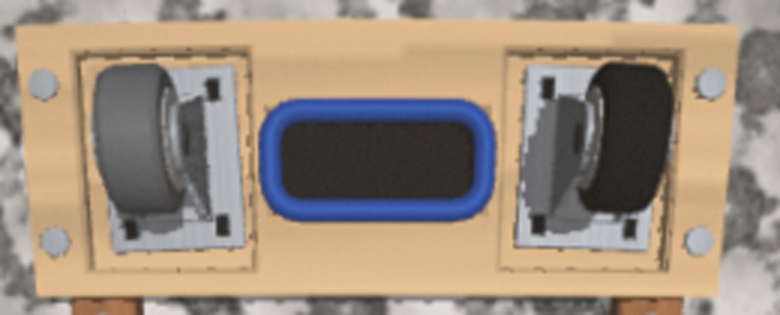

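View pics/w1b.png

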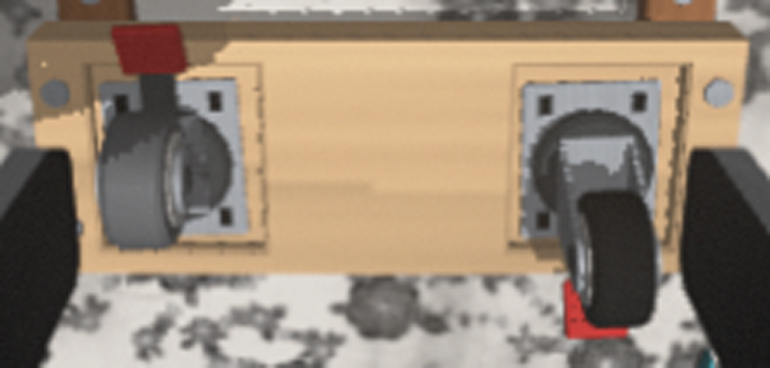

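```bash
cat > m1.py <<'E'
from h import *
d=np.load('w1.npz');C=(d['K'],d['D'],d['T'])
A=lambda p:(155+p[0]/3-.33,25+p[1]/3-.33)
B=lambda p:(170+p[0]/3.5-.36,215+p[1]/3.5-.36)
def P(f,l,z): return px2plane(C,[f(p) for p in l],z)[:,:2]
W=np.r_[P(A,[(75,50),(253,50),(255,270),(92,270),(505,48),(685,48),(668,272),(498,270),(17,27),(740,27),(720,297),(36,293)],.042),P(B,[(30,40),(748,38),(87,64),(263,64),(515,64),(692,64)],.042)]
def rec(x,y):return [(x-34,y+41),(x+34,y+41),(x+34,y-41),(x-34,y-41)]
M=np.array(rec(-85,120)+rec(85,120)+[(-142,172),(142,172),(142,68),(-142,68),(-142,-68),(142,-68)]+rec(-85,-120)[:2]+rec(85,-120)[:2])/1000
def fit(M,W):
    mc,wc=M.mean(0),W.mean(0);h=(M-mc).T@(W-wc);th=np.arctan2(h[0,1]-h[1,0],h[0,0]+h[1,1])
    R=np.array([[np.cos(th),-np.sin(th)],[np.sin(th),np.cos(th)]]);t=wc-R@mc
    return th,t,R,W-(M@R.T+t)
th,t,R,r=fit(M,W);print(th,t);print(np.round(r*1000,1).tolist())
def ang(a,b):return np.arctan2(*(b-a)[::-1])
for n,f,c,e in [('rg',A,[(131,229),(213,89)],[(222,224),(213,89),(236,67),(244,247)]),('rb',A,[(547,88),(629,228)],[(538,223),(547,88),(527,65),(515,246)]),('sg',B,[(121,103),(225,216)],[(225,216),(216,100),(237,78),(246,233)]),('sb',B,[(639,102),(543,220)],[(543,220),(545,104),(524,83),(523,237)])]:
    w=P(f,c,.038).mean(0);q=P(f,e,.038)
    print(n,w.round(4),'dolly',((w-t)@R*1000).round(1),'yaw',ang(q[0],q[1])-np.pi/2,ang(q[3],q[2])-np.pi/2)
for n in ['top','side']:print(n,)
E
python3 m1.py
```

```text
0.1441815466028431 [0.57459604 0.10230815]
[[-0.6, 1.1], [1.7, 0.2], [0.2, -1.4], [0.4, -0.7], [-1.9, 0.4], [0.9, 2.0], [1.0, -1.5], [-1.7, -1.7], [0.1, -0.8], [-0.3, -1.0], [0.7, -0.3], [-1.3, 1.1], [1.0, -0.2], [-0.9, 0.3], [-0.3, 0.6], [1.4, 1.0], [-1.4, 0.5], [0.8, 0.7]]
rg [0.4738 0.21  ] dolly [-84.3 121.1] yaw 0.175753580944793 0.15778621124801773
rb [0.6414 0.2347] dolly [ 85.2 121.4] yaw 0.11628043097854124 0.11130636571511432
sg [ 0.505  -0.0313] dolly [ -88.1 -122.2] yaw 0.16775760914833415 0.15617927275246957
sb [ 0.6743 -0.0075] dolly [  82.9 -123. ] yaw 0.1760745346278043 0.17979678200859683
top
side
```

drive_tool(
  increments="0.0175 0.034 -0.02 0;0.0175 0.034 -0.02 0;0.0175 0.034 -0.02 0;0.0175 0.034 -0.02 0;0 0 -0.025 0;0 0 -0.025 0;0 0 0 0;0 0 0 0",
)

```text
t: 3.07
eef_pos: [0.639, 0.228, 0.1729]
tool_rot: [-0.0, 0.655, 0.755, -0.002]
contact_force: [-0.7, 0.2, 1.5]
gripper_width: 1.001
```

Run:
```python
from h import *
o=bot.get_obs();print(o['eef_pos'],o['q'])
im=bot.read_camera('wrist');cv2.imwrite('pics/w2.png',im[:,:,::-1])
```

```text
[0.63901628 0.2280115  0.17293593] [-0.02900905  0.63346654 -0.59991831  1.58253299  0.3954473   1.05320818
 -0.59599735]
```

View pics/w2.png

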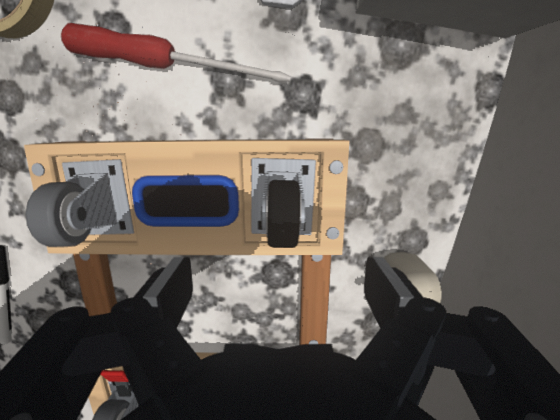

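drive_tool(
  increments="0.002 0.0065 0 0;0 0 -0.025 0;0 0 -0.025 0;0 0 -0.025 0;0 0 0 0;0 0 0 0",
)

```text
t: 3.62
eef_pos: [0.6418, 0.2368, 0.0999]
tool_rot: [-0.0, 0.655, 0.756, -0.0]
contact_force: [0.4, 0.3, 0.1]
gripper_width: 1.004
```

drive_tool(
  increments="0 -0.002 -0.019 0;0 0 0 0;0 0 0 0;0 0 0 0",
)

```text
t: 3.95
eef_pos: [0.6426, 0.2355, 0.0823]
tool_rot: [0.001, 0.655, 0.756, 0.001]
contact_force: [0.3, -0.0, 0.9]
gripper_width: 1.002
```

drive_tool(
  increments="0 0 0 0;0 0 0 0;0 0 0 0;0 0 0 0;0 0 0 0;0 0 0 0",
  grip=0.2,
  squeeze=50,
)

```text
t: 4.45
eef_pos: [0.6418, 0.2351, 0.0805]
tool_rot: [0.0, 0.654, 0.756, 0.0]
contact_force: [-0.2, 0.0, 2.3]
gripper_width: 0.34
```

Run:
```python
from h import *
o=bot.get_obs();print(o['eef_pos'],o['gripper_width'],o['contact_force'])
im=bot.read_camera('wrist');cv2.imwrite('pics/w3.png',im[:,:,::-1])
```

```text
[0.64182451 0.23513459 0.08053333] 0.34018064157239447 [-0.2125281   0.04735605  2.3399746 ]
```

View pics/w3.png

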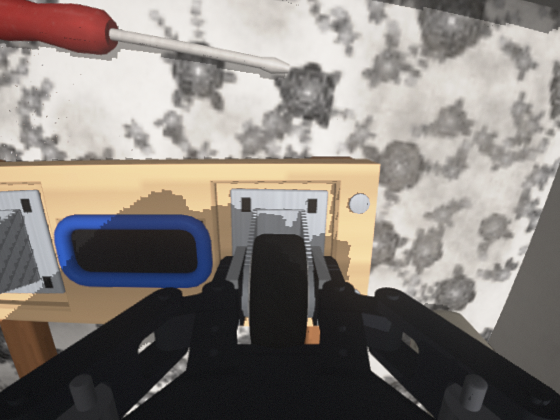

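drive_tool(
  increments="0 0 0.02 0;0 0 0.03 0;0 0 0.03 0;0 0 0 0;-0.017 -0.033 0 0;-0.017 -0.033 0 0;-0.017 -0.033 0 0;-0.016 -0.033 0 0;0 0 0 0;0 0 0 0;0 0 0 0",
)

```text
t: 5.42
eef_pos: [0.5745, 0.1029, 0.1598]
tool_rot: [-0.0, 0.655, 0.756, 0.0]
contact_force: [0.2, 0.7, -2.5]
gripper_width: 0.347
```

drive_tool(
  increments="0 0 -0.025 0;0 0 -0.025 0;0 0 -0.025 0;0 0 -0.02 0;0 0 -0.012 0;0 0 0 0;0 0 0 0;0 0 -0.004 0;0 0 -0.003 0;0 0 0 0;0 0 0 0",
)

```text
t: 6.33
eef_pos: [0.5749, 0.1029, 0.0466]
tool_rot: [0.0, 0.654, 0.756, 0.0]
contact_force: [-0.6, 0.1, -1.5]
gripper_width: 0.341
```

drive_tool(
  increments="0 0 -0.0015 0;0 0 0 0;0 0 0 0",
)

```text
t: 6.58
eef_pos: [0.5751, 0.103, 0.0455]
tool_rot: [0.001, 0.655, 0.756, 0.0]
contact_force: [-1.6, 0.1, 5.7]
gripper_width: 0.344
```

drive_tool(
  increments="0 0 0 0;0 0 0 0;0 0 0 0;0 0 0 0;0 0 0 0;0 0 0 0",
  grip=1,
)

```text
t: 7.08
eef_pos: [0.5745, 0.1029, 0.0445]
tool_rot: [-0.0, 0.654, 0.756, -0.0]
contact_force: [0.6, -0.2, 0.4]
gripper_width: 1.001
```

drive_tool(
  increments="0 0 0.02 0;0 0 0.035 0;0 0 0.035 0;0 0 0.035 0;0 0 0 0;0 0 0 0",
)

```text
t: 7.58
eef_pos: [0.5759, 0.1033, 0.1718]
tool_rot: [0.002, 0.655, 0.756, 0.002]
contact_force: [-0.0, -0.6, -0.7]
gripper_width: 0.997
```

Run:
```python
from h import *
o=bot.get_obs();print(o['eef_pos'])
im=bot.read_camera('side');cv2.imwrite('pics/s3.png',zoom(im[:,:,::-1],200,120,420,320,3))
```

```text
[0.57591463 0.1033142  0.17178287]
```

View pics/s3.png

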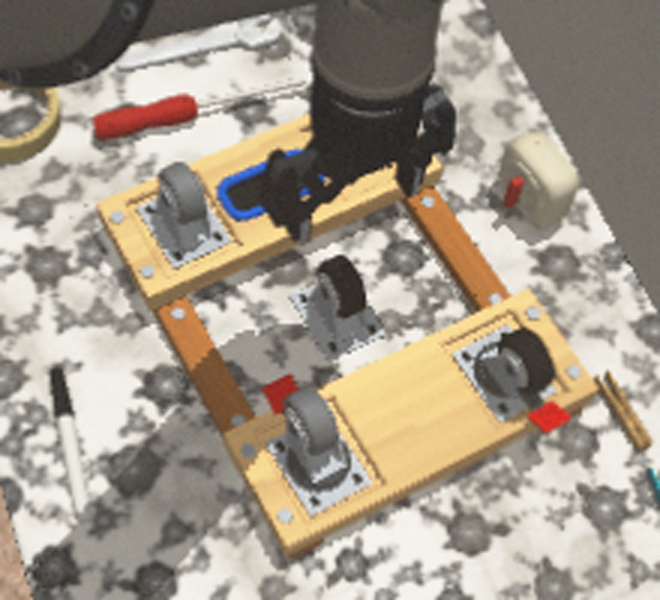

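drive_tool(
  increments="-0.018 -0.0307 0 0;-0.018 -0.0307 0 0;-0.018 -0.0307 0 0;-0.018 -0.0307 0 0;0 0 0 0;0 0 0 0;0 0 0 0",
)

```text
t: 8.22
eef_pos: [0.5022, -0.0196, 0.1687]
tool_rot: [-0.001, 0.655, 0.756, -0.0]
contact_force: [0.1, 0.2, -0.0]
gripper_width: 0.993
```

Run:
```python
from h import *
o=bot.get_obs();print(o['eef_pos'])
C=cal('wrist');np.savez('w4.npz',K=C[0],D=C[1],T=C[2])
im=bot.read_camera('wrist');cv2.imwrite('pics/w4.png',im[:,:,::-1])
p=o['eef_pos'];y=np.array([.9896,.1437,0])
print(proj(C,[p+[0,0,-.003],p+.0425*y,p-.0425*y,[p[0],p[1],.11],[p[0],p[1],.077],[.505,-.0313,.038]]))
```

```text
[ 0.50224211 -0.01959683  0.16870294]
[[277.56210936 279.66915113]
 [368.69638533 282.55989429]
 [186.47337227 282.48515872]
 [277.76550827 236.20627521]
 [277.84062928 220.1639078 ]
 [279.07486059 219.02351395]]
```

View pics/w4.png

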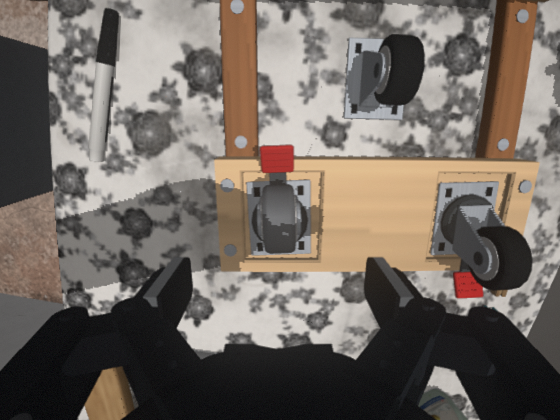

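drive_tool(
  increments="0.002 0 0 0;0 0 -0.025 0;0 0 -0.025 0;0 0 -0.02 0;0 0 -0.012 0;0 0 -0.006 0;0 0 0 0;0 0 0 0;0 0 0 0",
)

```text
t: 9.02
eef_pos: [0.5055, -0.0195, 0.0825]
tool_rot: [0.001, 0.654, 0.756, 0.001]
contact_force: [0.3, -0.3, 0.2]
gripper_width: 1.001
```

drive_tool(
  increments="0 0 0 0;0 0 0 0;0 0 0 0;0 0 0 0;0 0 0 0;0 0 0 0",
  grip=0.2,
  squeeze=60,
)

```text
t: 9.52
eef_pos: [0.5047, -0.0199, 0.082]
tool_rot: [0.0, 0.654, 0.756, 0.0]
contact_force: [-0.9, -0.4, 5.0]
gripper_width: 0.335
```

Run:
```python
from h import *
o=bot.get_obs();print(o['eef_pos'],o['gripper_width'],o['contact_force'])
im=bot.read_camera('wrist');cv2.imwrite('pics/w5.png',im[:,:,::-1])
```

```text
[ 0.50473842 -0.01993045  0.08199996] 0.335303563467676 [-0.91304258 -0.40023529  4.97935357]
```

View pics/w5.png

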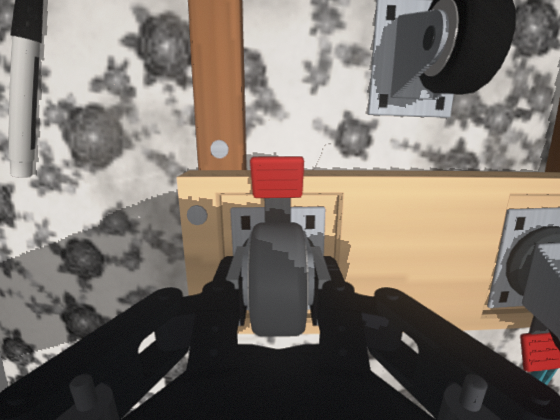

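drive_tool(
  increments="0 0 0.02 0;0 0 0.035 0;0 0 0.035 0;0.0169 0.033 0 0;0.0169 0.033 0 0;0.0169 0.033 0 0;0.0169 0.033 0 0;0.0169 0.033 0 0;0.0169 0.033 0 0;0.0169 0.033 0 0;0.0169 0.033 0 0",
)

```text
t: 10.48
eef_pos: [0.6397, 0.2451, 0.1702]
tool_rot: [-0.0, 0.654, 0.756, -0.001]
contact_force: [0.2, 0.0, -3.1]
gripper_width: 0.342
```

drive_tool(
  increments="0 0 0 0;0 0 0 0;0 0 0 0",
)

```text
t: 10.73
eef_pos: [0.639, 0.2436, 0.1701]
tool_rot: [-0.0, 0.654, 0.756, -0.001]
contact_force: [-0.8, -0.7, -4.1]
gripper_width: 0.34
```

Run:
```python
from h import *
o=bot.get_obs();print(o['eef_pos'],o['tool_rot'])
C=cal('wrist')
im=bot.read_camera('wrist');cv2.imwrite('pics/w6.png',im[:,:,::-1])
t=np.array([.5746,.1018]);ex=np.array([.9896,.1437]);ey=np.array([-.1437,.9896])
print(proj(C,[np.r_[t+ex*(.085+a)+ey*(.12+b),.042] for a,b in [(-.034,.041),(.034,.041),(.034,-.041),(-.034,-.041)]]))
```

```text
[0.63900209 0.24358096 0.17009947] [-3.62859633e-04  6.54231098e-01  7.56293445e-01 -1.32781878e-03]
[[239.24866563 172.87081661]
 [319.0717651  172.93944876]
 [315.53372137 260.47788539]
 [242.50982662 260.37778657]]
```

View pics/w6.png

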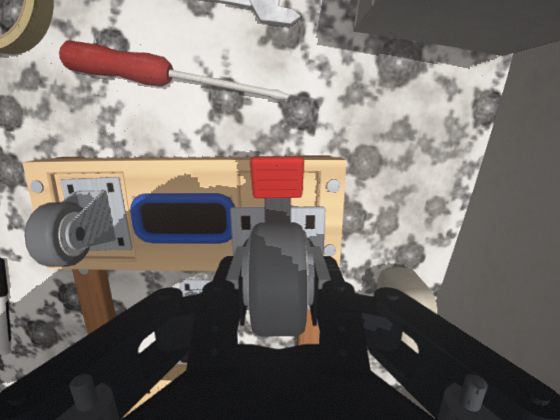

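drive_tool(
  increments="0.0008 0.0005 -0.015 0;0 0 -0.025 0;0 0 -0.025 0;0 0 -0.01 0;0 0 0 0;0 0 0 0;0 0 0 0",
)

```text
t: 11.37
eef_pos: [0.6414, 0.2449, 0.0979]
tool_rot: [0.0, 0.655, 0.756, 0.001]
contact_force: [0.5, -0.0, -3.3]
gripper_width: 0.34
```

Run:
```python
from h import *
o=bot.get_obs();print(o['eef_pos'],o['tool_rot'])
im=bot.read_camera('wrist');cv2.imwrite('pics/w7.png',zoom(im[:,:,::-1],150,130,410,330,3))
```

```text
[0.64140464 0.24487684 0.09790889] [3.50897609e-04 6.54607004e-01 7.55968577e-01 1.02822204e-03]
```

View pics/w7.png

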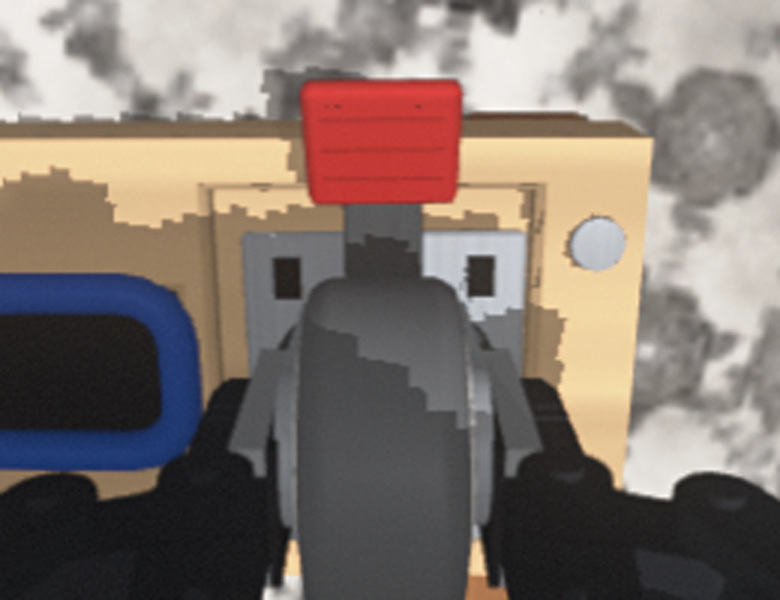

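drive_tool(
  increments="-0.002 -0.001 0 0;0 0 0 0;0 0 -0.006 0;0 0 -0.006 0;0 0 0 0;0 0 0 0",
)

```text
t: 11.92
eef_pos: [0.6381, 0.2434, 0.0837]
tool_rot: [-0.0, 0.654, 0.756, -0.001]
contact_force: [0.1, 0.4, -3.1]
gripper_width: 0.345
```

Run:
```python
from h import *
o=bot.get_obs();print(o['eef_pos'],o['tool_rot'],o['contact_force'])
im=bot.read_camera('wrist');cv2.imwrite('pics/w8.png',zoom(im[:,:,::-1],150,130,410,330,3))
```

```text
[0.63807288 0.24335068 0.0837131 ] [-3.13675201e-04  6.54406261e-01  7.56142770e-01 -6.76464370e-04] [ 0.06996785  0.40765651 -3.12049013]
```

View pics/w8.png

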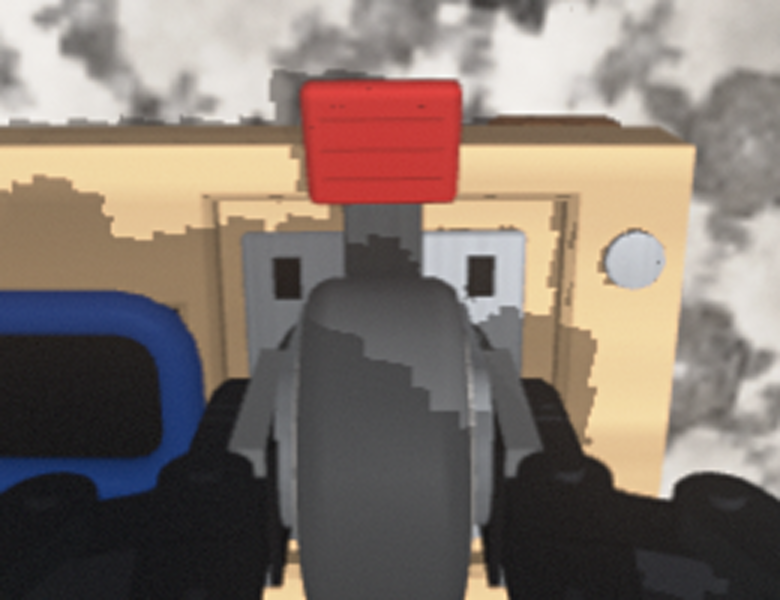

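drive_tool(
  increments="0.001 0 -0.002 0;0 0 0 0;0 0 0 0;0 0 -0.001 0;0 0 0 0;0 0 0 0",
)

```text
t: 12.47
eef_pos: [0.6398, 0.2438, 0.0821]
tool_rot: [0.0, 0.654, 0.756, 0.0]
contact_force: [-0.4, 0.1, 0.7]
gripper_width: 0.345
```

Contact felt at the seat height; release.

drive_tool(
  increments="0 0 0 0;0 0 0 0;0 0 0 0;0 0 0 0;0 0 0 0;0 0 0 0",
  grip=1,
)

```text
t: 12.97
eef_pos: [0.6396, 0.2437, 0.0816]
tool_rot: [-0.0, 0.654, 0.756, 0.0]
contact_force: [0.7, 0.2, 0.3]
gripper_width: 0.998
```

drive_tool(
  increments="0 0 0.02 0;0 0 0.035 0;0 0 0.035 0;0 0 0 0;0 0 0 0;0 0 0 0",
)

```text
t: 13.47
eef_pos: [0.6394, 0.2433, 0.1714]
tool_rot: [0.0, 0.654, 0.756, -0.0]
contact_force: [-0.9, 0.2, -0.9]
gripper_width: 0.997
```

Run:
```python
from h import *
o=bot.get_obs();print(o['eef_pos'],o['tool_rot'],o['contact_force'])
im=bot.read_camera('wrist');cv2.imwrite('pics/w9.png',im[:,:,::-1])
```

```text
[0.63940391 0.24334078 0.17136494] [ 1.38333918e-04  6.54449597e-01  7.56105605e-01 -1.42323764e-04] [-0.94371741  0.24569514 -0.93953629]
```

View pics/w9.png

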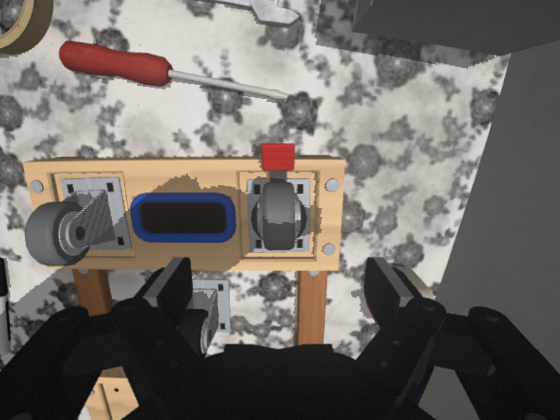

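drive_tool(
  increments="-0.0331 -0.0068 0 0;-0.0331 -0.0068 0 0;-0.0331 -0.0068 0 0;-0.0331 -0.0068 0 0;-0.0331 -0.0068 0 0;0 0 0 0;0 0 0 0;0 0 0 0",
)

```text
t: 14.18
eef_pos: [0.4744, 0.2094, 0.1711]
tool_rot: [-0.0, 0.655, 0.756, -0.0]
contact_force: [0.9, -0.5, -0.4]
gripper_width: 1.002
```

Run:
```python
from h import *
o=bot.get_obs();print(o['eef_pos'],o['q'])
C=cal('wrist')
im=bot.read_camera('wrist');cv2.imwrite('pics/w10.png',zoom(im[:,:,::-1],180,130,380,280,4))
p=o['eef_pos']
print((proj(C,[[p[0],p[1],.038],[.474,.2095,.038]])-[180,130])*4)
```

```text
[0.4744312  0.20935642 0.17107952] [ 0.03367402  0.4075163  -0.6983085   1.96891285  0.33625358  0.8821728
 -0.69795126]
[[391.21761974 301.25961968]
 [389.40216465 300.3820655 ]]
```

View pics/w10.png

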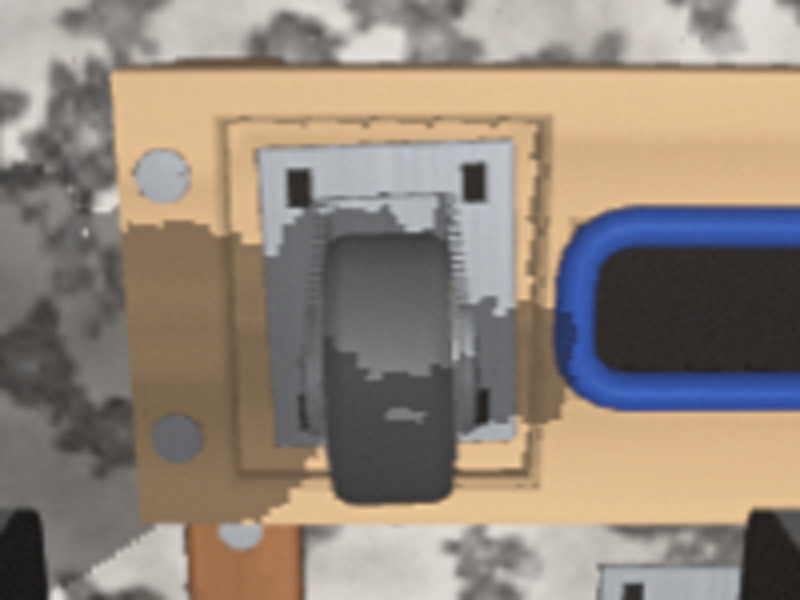

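drive_tool(
  increments="0 0.0008 -0.025 0;0 0 -0.025 0;0 0 -0.02 0;0 0 -0.015 0;0 0 -0.005 0;0 0 0 0;0 0 0 0;0 0 0 0",
)

```text
t: 14.9
eef_pos: [0.475, 0.211, 0.0824]
tool_rot: [0.0, 0.655, 0.756, 0.001]
contact_force: [0.0, -0.5, -0.0]
gripper_width: 1.0
```

drive_tool(
  increments="0 0 0 0;0 0 0 0;0 0 0 0;0 0 0 0;0 0 0 0;0 0 0 0",
  grip=0.2,
)

```text
t: 15.4
eef_pos: [0.4745, 0.2106, 0.0821]
tool_rot: [0.0, 0.654, 0.756, 0.0]
contact_force: [-0.6, -0.6, 4.8]
gripper_width: 0.343
```

drive_tool(
  increments="0 0 0.02 0;0 0 0.035 0;0 0 0.035 0;0.0047 -0.0343 0 0;0.0047 -0.0343 0 0;0.0047 -0.0343 0 0;0.0047 -0.0343 0 0;0.0047 -0.0343 0 0;0.0047 -0.0343 0 0;0.0047 -0.0343 0 0;0 0 0 0;0 0 0 0",
)

```text
t: 16.4
eef_pos: [0.5065, -0.0323, 0.1709]
tool_rot: [-0.0, 0.656, 0.754, -0.001]
contact_force: [-0.2, 1.5, -1.6]
gripper_width: 0.342
```

drive_tool(
  increments="0 0 -0.025 0;0 0 -0.025 0;0 0 -0.022 0;0 0 0 0;0 0 0 0;0 0 0 0",
)

```text
t: 16.9
eef_pos: [0.5076, -0.0285, 0.1005]
tool_rot: [0.0, 0.654, 0.757, 0.001]
contact_force: [-0.5, -0.7, -1.8]
gripper_width: 0.342
```

Run:
```python
from h import *
o=bot.get_obs();print(o['eef_pos'],o['tool_rot'],o['contact_force'])
im=bot.read_camera('wrist');cv2.imwrite('pics/w11.png',zoom(im[:,:,::-1],150,130,410,330,3))
```

```text
[ 0.50755527 -0.02852788  0.10052517] [2.06238958e-04 6.53863041e-01 7.56612686e-01 5.69380413e-04] [-0.49645843 -0.71923974 -1.84903646]
```

View pics/w11.png

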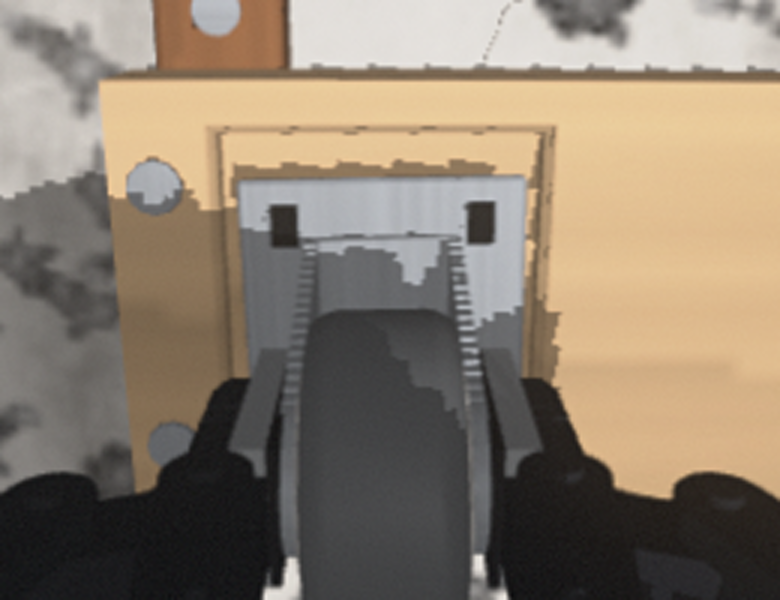

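drive_tool(
  increments="0 -0.0005 -0.01 0;0 0 -0.007 0;0 0 0 0;0 0 0 0;0 0 -0.0015 0;0 0 -0.001 0;0 0 0 0;0 0 0 0",
)

```text
t: 17.62
eef_pos: [0.5067, -0.0301, 0.082]
tool_rot: [0.001, 0.654, 0.756, -0.001]
contact_force: [-9.1, 0.7, 23.6]
gripper_width: 0.341
```

drive_tool(
  increments="0 0 0.001 0;0 0 0 0;0 0 0 0",
)

```text
t: 17.87
eef_pos: [0.5069, -0.0301, 0.0821]
tool_rot: [0.0, 0.654, 0.756, -0.0]
contact_force: [-5.3, 0.1, 12.9]
gripper_width: 0.346
```

Run:
```python
from h import *
o=bot.get_obs();print(o['eef_pos'],o['tool_rot'],o['contact_force'])
im=bot.read_camera('wrist');cv2.imwrite('pics/w12.png',zoom(im[:,:,::-1],150,130,410,330,3))
```

```text
[ 0.50691978 -0.03013409  0.08206749] [ 3.37635540e-04  6.54403468e-01  7.56145437e-01 -2.54102873e-04] [-5.26986166  0.08527424 12.89502912]
```

View pics/w12.png

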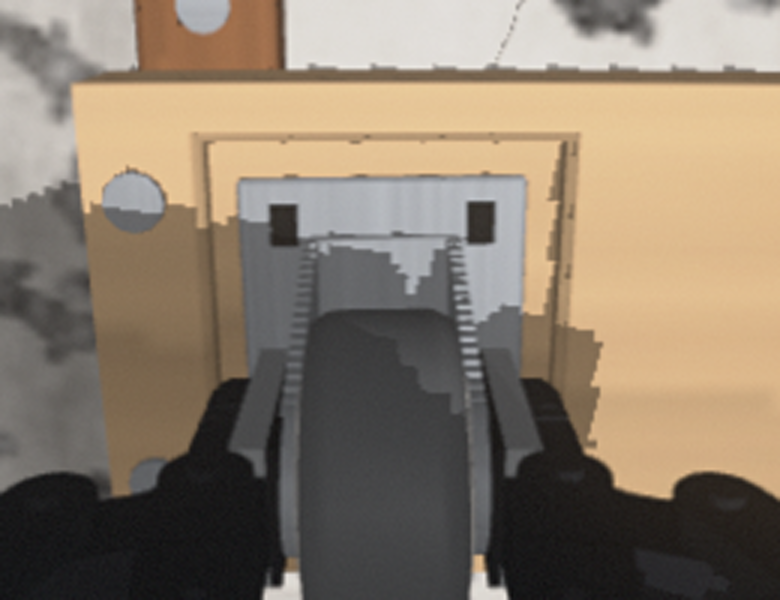

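Seated, centred. Release, rise, and go towards swivel_black.

drive_tool(
  increments="0 0 0 0;0 0 0 0;0 0 0 0;0 0 0 0;0 0 0 0;0 0 0 0",
  grip=1,
)

```text
t: 18.42
eef_pos: [0.5069, -0.0302, 0.0809]
tool_rot: [-0.0, 0.654, 0.756, -0.0]
contact_force: [-0.3, -0.3, -0.5]
gripper_width: 1.002
```

drive_tool(
  increments="0 0 0.02 0;0 0 0.035 0;0 0 0.035 0;0 0 0 0;0 0 0 0",
)

```text
t: 18.83
eef_pos: [0.5084, -0.0302, 0.173]
tool_rot: [0.002, 0.655, 0.756, 0.001]
contact_force: [0.6, -0.2, -0.3]
gripper_width: 1.001
```

Run:
```python
from h import *
o=bot.get_obs();print(o['eef_pos'],o['tool_rot'],o['contact_force'])
im=bot.read_camera('wrist');cv2.imwrite('pics/w13.png',im[:,:,::-1])
```

```text
[ 0.50835505 -0.03020494  0.17299903] [0.00185665 0.65455675 0.75600964 0.00119935] [ 0.59703294 -0.22527254 -0.28704422]
```

View pics/w13.png

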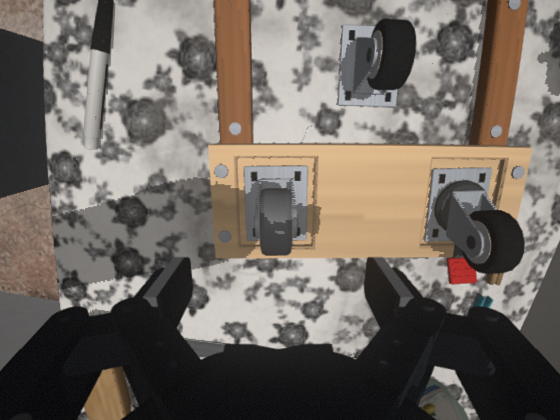

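drive_tool(
  increments="0.0336 0.0022 0 0;0.0336 0.0022 0 0;0.0336 0.0022 0 0;0.0336 0.0022 0 0;0.0336 0.0022 0 0;0 0 0 0;0 0 0 0;0 0 0 0",
)

```text
t: 19.55
eef_pos: [0.6735, -0.019, 0.169]
tool_rot: [-0.001, 0.654, 0.756, -0.001]
contact_force: [-0.8, -1.2, -0.7]
gripper_width: 0.999
```

Run:
```python
from h import *
o=bot.get_obs();print(o['eef_pos'],o['q'])
C=cal('wrist')
im=bot.read_camera('wrist');cv2.imwrite('pics/w14.png',zoom(im[:,:,::-1],180,130,380,280,4))
p=o['eef_pos']
print((proj(C,[[p[0],p[1],.038],[.6743,-.0075,.038],[p[0],p[1],.077]])-[180,130])*4)
uv=np.array([(0,0)])
```

```text
[ 0.67350966 -0.01897772  0.16901948] [ 0.33183309  0.62582342 -0.58003187  1.59863011  0.38158099  1.03639572
 -0.21453752]
[[393.10742015 304.00406267]
 [404.22878361 254.71507795]
 [392.57446733 359.71447991]]
```

View pics/w14.png

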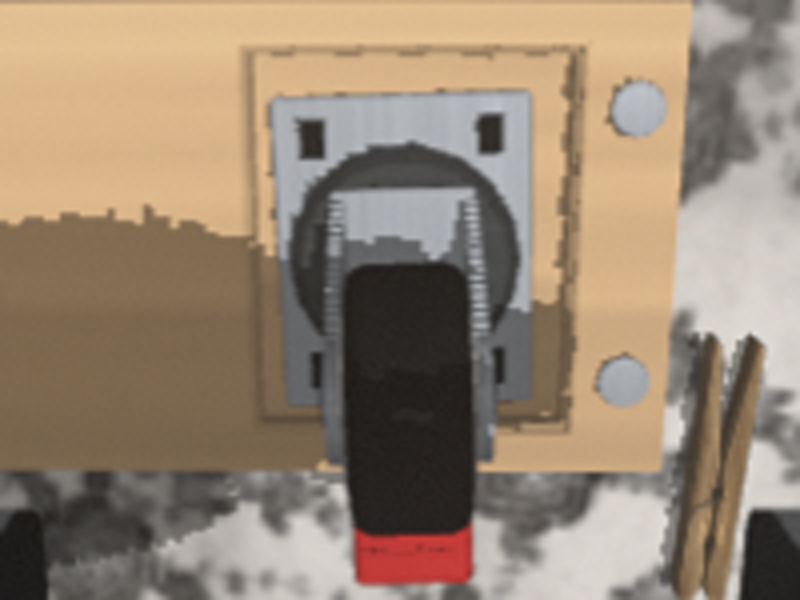

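drive_tool(
  increments="0.003 0.0005 -0.02 0;0 0 -0.025 0;0 0 -0.02 0;0 0 -0.016 0;0 0 -0.006 0;0 0 0 0;0 0 0 0;0 0 0 0",
)

```text
t: 20.27
eef_pos: [0.6788, -0.0185, 0.0855]
tool_rot: [0.001, 0.654, 0.756, 0.001]
contact_force: [0.2, 1.1, 0.7]
gripper_width: 1.005
```

drive_tool(
  increments="0 0 0 0;0 0 0 0;0 0 0 0;0 0 0 0;0 0 0 0;0 0 0 0",
  grip=0.2,
)

```text
t: 20.77
eef_pos: [0.6783, -0.0186, 0.0846]
tool_rot: [0.0, 0.654, 0.756, 0.0]
contact_force: [0.5, 0.0, 2.8]
gripper_width: 0.341
```

Run:
```python
from h import *
o=bot.get_obs();print(o['eef_pos'],o['gripper_width'],o['contact_force'])
im=bot.read_camera('wrist');cv2.imwrite('pics/w15.png',im[:,:,::-1])
```

```text
[ 0.67833445 -0.01859008  0.08458552] 0.3405822961656459 [0.4518909  0.00760607 2.76154541]
```

View pics/w15.png

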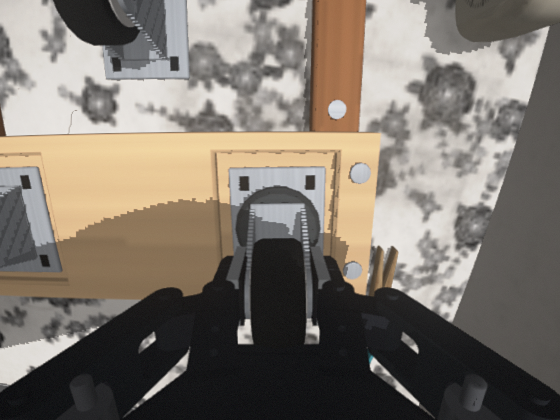

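Run:
```python
from h import *
C=cal('wrist')
q=px2plane(C,[(229,168),(325,167),(244,183),(310,182)],.038)[:,:2]
t=np.array([.5746,.1018]);R=np.array([[.9896,-.1437],[.1437,.9896]])
d=(q-t)@R;print(d.round(4)); print((bot.get_obs()['eef_pos'][:2]-t)@R)
```

```text
[[ 0.0577 -0.0877]
 [ 0.1124 -0.0871]
 [ 0.066  -0.0964]
 [ 0.1041 -0.0958]]
[ 0.08536045 -0.13407165]
```

drive_tool(
  increments="0 0 0.02 0;0 0 0.035 0;0 0 0.035 0;-0.0254 0.0269 0 0;-0.0254 0.0269 0 0;-0.0254 0.0269 0 0;-0.0254 0.0269 0 0;-0.0254 0.0269 0 0;-0.0254 0.0269 0 0;-0.0254 0.0269 0 0;-0.0254 0.0269 0 0;0 0 0 0",
)

```text
t: 21.82
eef_pos: [0.4685, 0.2028, 0.1741]
tool_rot: [-0.002, 0.65, 0.76, -0.0]
contact_force: [-0.3, 0.5, -2.9]
gripper_width: 0.336
```

drive_tool(
  increments="0 0 0 0;0 0 -0.025 0;0 0 -0.025 0;0 0 -0.02 0;0 0 0 0;0 0 0 0;0 0 0 0",
)

```text
t: 22.4
eef_pos: [0.4756, 0.1964, 0.1048]
tool_rot: [0.0, 0.655, 0.756, 0.0]
contact_force: [-0.1, -0.0, -3.0]
gripper_width: 0.339
```

Run:
```python
from h import *
o=bot.get_obs();print(o['eef_pos'],o['tool_rot'],o['contact_force'])
im=bot.read_camera('wrist');cv2.imwrite('pics/w16.png',zoom(im[:,:,::-1],150,130,410,330,3))
```

```text
[0.47563617 0.19644954 0.10480634] [1.25630965e-04 6.54769739e-01 7.55828277e-01 4.34070739e-04] [-0.12047667 -0.01763136 -3.02620281]
```

View pics/w16.png

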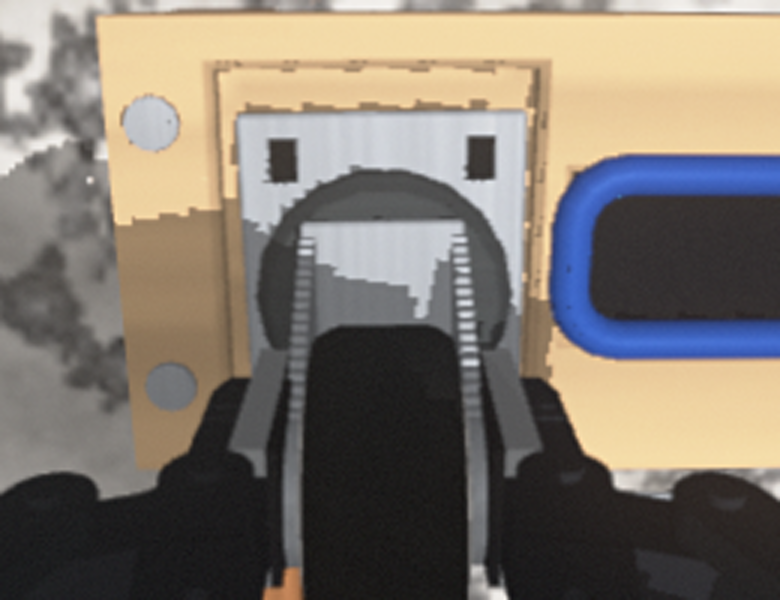

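drive_tool(
  increments="-0.0005 0 -0.01 0;0 0 -0.008 0;0 0 0 0;0 0 0 0;0 0 -0.001 0;0 0 0 0;0 0 0 0",
)

```text
t: 23.03
eef_pos: [0.4744, 0.1966, 0.0852]
tool_rot: [0.0, 0.654, 0.756, 0.0]
contact_force: [-0.2, 0.1, -2.8]
gripper_width: 0.34
```

drive_tool(
  increments="0 0 -0.001 0;0 0 0 0;0 0 0 0",
)

```text
t: 23.28
eef_pos: [0.4745, 0.1967, 0.0845]
tool_rot: [0.0, 0.654, 0.756, 0.0]
contact_force: [-1.3, -0.2, 3.3]
gripper_width: 0.34
```

drive_tool(
  increments="0 0 0 0;0 0 0 0;0 0 0 0",
)

```text
t: 23.53
eef_pos: [0.4745, 0.1967, 0.0845]
tool_rot: [0.0, 0.654, 0.756, 0.0]
contact_force: [-2.8, -0.5, 5.7]
gripper_width: 0.339
```

Contact at the expected height; release and rise.

drive_tool(
  increments="0 0 0 0;0 0 0 0;0 0 0 0;0 0 0 0;0 0 0 0;0 0 0 0",
  grip=1,
)

```text
t: 24.03
eef_pos: [0.4743, 0.1965, 0.084]
tool_rot: [-0.0, 0.654, 0.756, 0.0]
contact_force: [0.0, -0.3, -0.8]
gripper_width: 0.998
```

drive_tool(
  increments="0 0 0.02 0;0 0 0.035 0;0 0 0.035 0;0 0 0 0;0 0 0 0;0 0 0 0",
)

```text
t: 24.53
eef_pos: [0.4741, 0.1961, 0.1738]
tool_rot: [0.0, 0.655, 0.756, -0.0]
contact_force: [-0.7, -0.0, -0.4]
gripper_width: 0.998
```

Run:
```python
from h import *
o=bot.get_obs();print(o['eef_pos'],o['tool_rot'],o['contact_force'])
C=cal('wrist')
im=bot.read_camera('wrist');cv2.imwrite('pics/w17.png',im[:,:,::-1])
```

```text
[0.47408215 0.19609512 0.17384078] [ 1.69178906e-04  6.54528312e-01  7.56037448e-01 -1.93125610e-04] [-0.6751318  -0.04679258 -0.42761424]
```

View pics/w17.png

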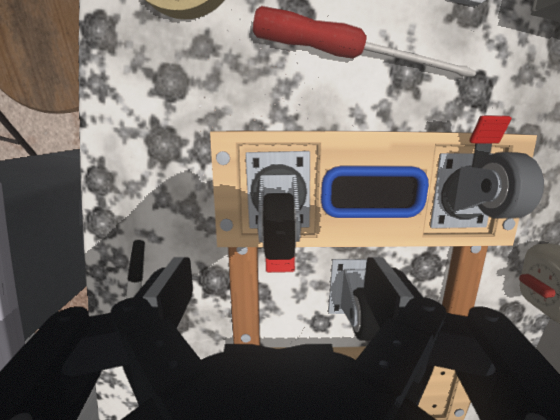

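drive_tool(
  increments="0.0252 -0.0233 0 0;0.0252 -0.0233 0 0;0.0252 -0.0233 0 0;0.0252 -0.0233 0 0;0 0 0 0;0 0 0 0;0 0 -0.02 0;0 0 -0.02 0;0 0 0 0;0 0 0 0;0 0 0 0",
)

```text
t: 25.5
eef_pos: [0.5747, 0.1043, 0.1344]
tool_rot: [-0.0, 0.654, 0.757, 0.0]
contact_force: [-0.8, 1.4, 0.4]
gripper_width: 0.999
```

Run:
```python
from h import *
o=bot.get_obs();print(o['eef_pos'])
C=cal('wrist')
im=bot.read_camera('wrist');cv2.imwrite('pics/w18.png',zoom(im[:,:,::-1],180,130,380,280,4))
p=o['eef_pos']
print((proj(C,[[p[0],p[1],.003]])-[180,130])*4)
```

```text
[0.57467014 0.10431361 0.1344387 ]
[[391.06134974 303.63206219]]
```

View pics/w18.png

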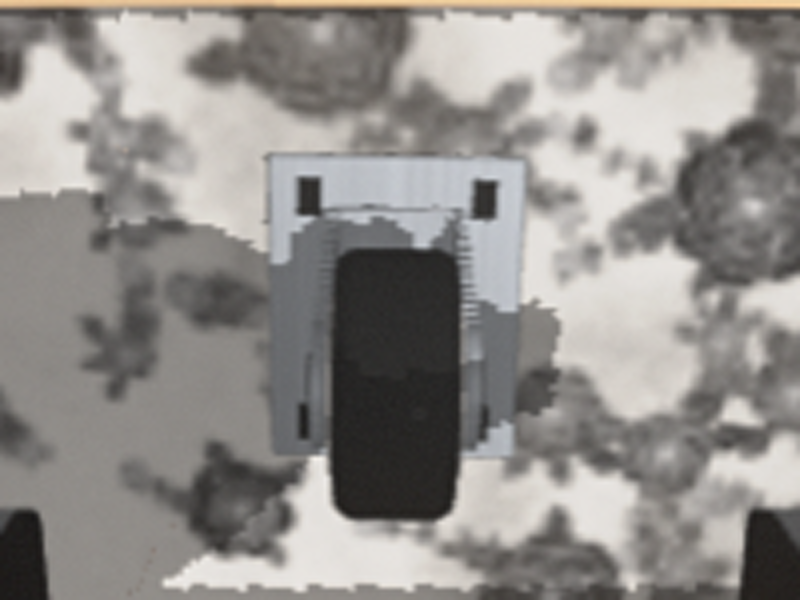

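drive_tool(
  increments="0.0005 -0.0005 -0.025 0;0 0 -0.025 0;0 0 -0.02 0;0 0 -0.014 0;0 0 -0.005 0;0 0 0 0;0 0 0 0;0 0 0 0",
)

```text
t: 26.22
eef_pos: [0.5766, 0.1032, 0.0465]
tool_rot: [0.001, 0.654, 0.756, 0.001]
contact_force: [-0.4, 1.0, 0.2]
gripper_width: 1.005
```

drive_tool(
  increments="0 0 0 0;0 0 0 0;0 0 0 0;0 0 0 0;0 0 0 0;0 0 0 0",
  grip=0.2,
)

```text
t: 26.72
eef_pos: [0.576, 0.1029, 0.0455]
tool_rot: [0.0, 0.654, 0.756, 0.0]
contact_force: [-0.0, 0.1, 2.7]
gripper_width: 0.338
```

drive_tool(
  increments="0 0 0.02 0;0 0 0.035 0;0 0 0.035 0;0 0 0.03 0;0.025 -0.0268 0 0;0.025 -0.0268 0 0;0.025 -0.0268 0 0;0.025 -0.0268 0 0;0 0 0 0;0 0 0 0;0 0 0 0",
)

```text
t: 27.63
eef_pos: [0.6747, -0.004, 0.1641]
tool_rot: [-0.001, 0.654, 0.756, -0.0]
contact_force: [-0.9, 0.1, -1.6]
gripper_width: 0.338
```

drive_tool(
  increments="0 0 -0.025 0;0 0 -0.025 0;0 0 -0.015 0;0 0 0 0;0 0 0 0;0 0 0 0",
)

```text
t: 28.13
eef_pos: [0.6761, -0.0035, 0.1013]
tool_rot: [0.0, 0.654, 0.756, 0.001]
contact_force: [0.4, 0.0, -1.8]
gripper_width: 0.339
```

Run:
```python
from h import *
o=bot.get_obs();print(o['eef_pos'],o['tool_rot'],o['contact_force'])
im=bot.read_camera('wrist');cv2.imwrite('pics/w19.png',zoom(im[:,:,::-1],150,130,410,330,3))
```

```text
[ 0.6761415  -0.00347848  0.10133191] [4.12345719e-04 6.54078857e-01 7.56425931e-01 7.00425264e-04] [ 0.36884226  0.02764472 -1.81134868]
```

View pics/w19.png

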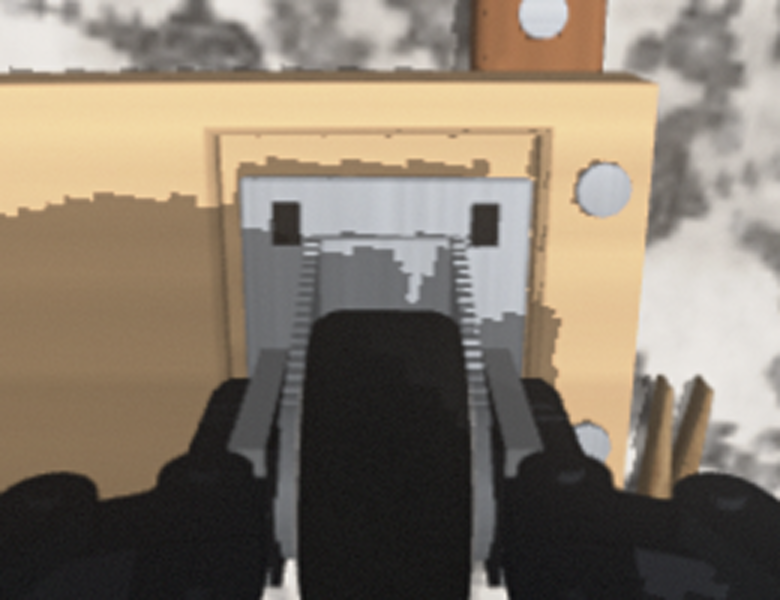

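drive_tool(
  increments="-0.0015 -0.0002 -0.01 0;0 0 -0.008 0;0 0 0 0;0 0 0 0;0 0 -0.0015 0;0 0 0 0;0 0 0 0",
)

```text
t: 28.77
eef_pos: [0.6741, -0.0046, 0.0806]
tool_rot: [-0.0, 0.654, 0.756, 0.0]
contact_force: [-0.7, -0.5, -2.5]
gripper_width: 0.34
```

drive_tool(
  increments="0.0005 0 -0.001 0;0 0 0 0;0 0 0 0;0 0 0 0",
)

```text
t: 29.1
eef_pos: [0.6744, -0.0046, 0.0805]
tool_rot: [0.0, 0.654, 0.756, -0.0]
contact_force: [-2.9, -0.6, 5.6]
gripper_width: 0.343
```

drive_tool(
  increments="0 0 0 0;0 0 0 0;0 0 0 0;0 0 0 0;0 0 0 0;0 0 0 0",
  grip=1,
)

```text
t: 29.6
eef_pos: [0.6746, -0.0045, 0.0795]
tool_rot: [-0.0, 0.654, 0.756, 0.0]
contact_force: [-0.6, -0.4, 0.2]
gripper_width: 0.997
```

drive_tool(
  increments="0 0 0.02 0;0 0 0.035 0;0 0 0.035 0;0 0 0.03 0;-0.03 0 0.03 0;-0.04 0 0.03 0;-0.03 0 0.03 0;0 0 0 0;0 0 0 0;0 0 0 0",
)

```text
t: 30.43
eef_pos: [0.5825, -0.005, 0.2834]
tool_rot: [0.0, 0.655, 0.756, -0.0]
contact_force: [0.1, -0.0, -0.8]
gripper_width: 1.001
```

Run:
```python
from h import *
o=bot.get_obs();print(o['eef_pos'],o['tool_rot'],o['contact_force'])
C=cal('wrist');np.savez('w20.npz',K=C[0],D=C[1],T=C[2])
im=bot.read_camera('wrist');cv2.imwrite('pics/w20.png',im[:,:,::-1])
im=bot.read_camera('side');cv2.imwrite('pics/s20.png',zoom(im[:,:,::-1],200,120,420,320,3))
```

```text
[ 0.58245587 -0.00499042  0.283449  ] [ 4.13356113e-04  6.54574470e-01  7.55997415e-01 -1.32708215e-05] [ 0.11260887 -0.0010982  -0.80812139]
```

View pics/w20.png

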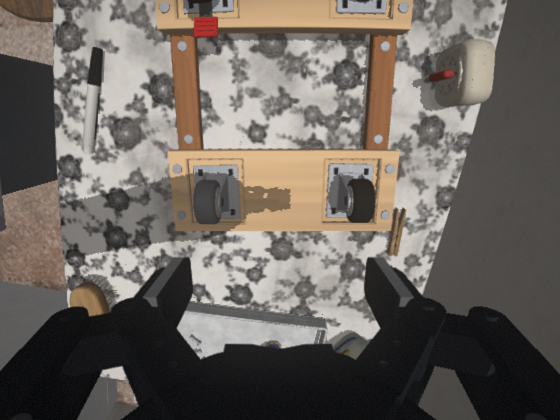

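View pics/s20.png

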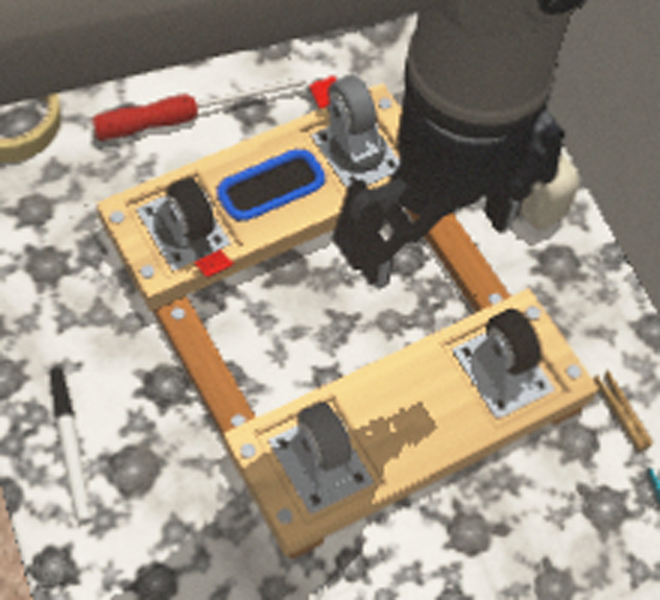

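drive_tool(
  increments="-0.005 0.035 0.005 0;-0.005 0.035 0.005 0;0 0.03 0.005 0;0 0 0 0;0 0 0 0;0 0 0 0;0 0 0 0",
)

```text
t: 31.12
eef_pos: [0.5726, 0.0937, 0.2973]
tool_rot: [-0.001, 0.655, 0.755, -0.001]
contact_force: [-0.4, 0.4, -0.6]
gripper_width: 0.998
```

Run:
```python
from h import *
C=cal('wrist');np.savez('w21.npz',K=C[0],D=C[1],T=C[2])
im=bot.read_camera('wrist')[:,:,::-1]
cv2.imwrite('pics/w21a.png',zoom(im,155,20,415,150,3))
cv2.imwrite('pics/w21b.png',zoom(im,155,200,415,330,3))
t=np.array([.5746,.1018]);R=np.array([[.9896,-.1437],[.1437,.9896]])
def rec(x,y,a,b,z):return [np.r_[t+R@np.array([x+sx*a,y+sy*b])/1000,z] for sx,sy in [(-1,1),(1,1),(1,-1),(-1,-1)]]
for x,y,o in [(-85,120,(155,20)),(85,120,(155,20)),(-85,-120,(155,200)),(85,-120,(155,200))]:
    print(x,y,((proj(C,rec(x,y,34,41,.042))-o)*3).round().tolist(),((proj(C,rec(x,y,28,35,.038))-o)*3).round().tolist())
```

```text
-85 120 [[71.0, 54.0], [245.0, 50.0], [252.0, 270.0], [86.0, 272.0]] [[90.0, 72.0], [231.0, 70.0], [238.0, 255.0], [102.0, 257.0]]
85 120 [[509.0, 49.0], [683.0, 52.0], [668.0, 270.0], [502.0, 269.0]] [[522.0, 69.0], [664.0, 71.0], [652.0, 255.0], [516.0, 254.0]]
-85 -120 [[116.0, 94.0], [265.0, 94.0], [271.0, 254.0], [131.0, 253.0]] [[132.0, 103.0], [253.0, 103.0], [259.0, 238.0], [144.0, 238.0]]
85 -120 [[489.0, 94.0], [638.0, 93.0], [623.0, 252.0], [483.0, 253.0]] [[501.0, 103.0], [621.0, 103.0], [609.0, 237.0], [494.0, 238.0]]
```

View pics/w21a.png

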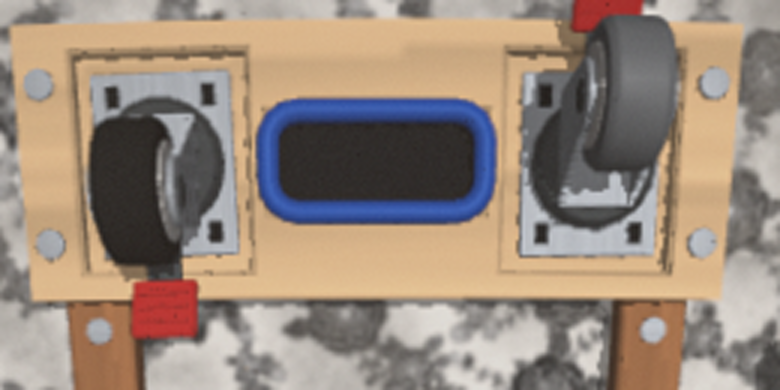

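View pics/w21b.png

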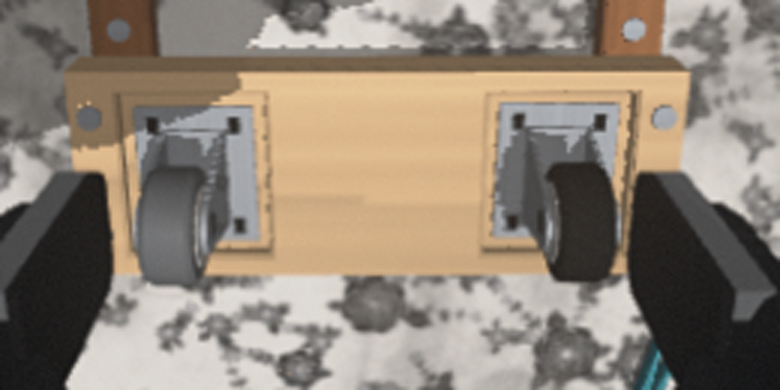

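```bash
python3 -c "
from station import bot
print(bot.get_obs()['t']);bot.hand_in()"
```

```text
31.1667
the job is handed in; nothing more can be done
```

The castors are swapped and I handed the job in at 31.2 s of the 106 s allowed. Both swivel castors are in the crossbar with the blue-edged hand hole, and both rigid castors are in the plain one.

I stood the black rigid castor on the bare table inside the frame. Then I moved the grey swivel, grey rigid and black swivel castors to their seats, and seated the black rigid one last.

**Last checks:**
- **Position:** in the last wrist picture, the four plates lie inside their recesses, roughly 1–2 mm from the predicted seat outlines. That is as accurate as the camera calibration.
- **Seating:** each castor met the seat floor at the tool height where it had been gripped (within about 1 mm). The side picture shows them upright and rolling along the dolly.
- **Gripper:** it was open and well clear of everything.
- **Bystanders:** I never went near the screwdriver, wrench or tape. I did not measure their positions at the end.
- **Disagreement:** setting down the grey rigid castor pressed on the seat with about 24 N, higher than for the others but under the 40 N limit. The later pictures show it lying properly in its recess.

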